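# Seat the tall keyed collar on the key shelf's hanger post

### The job

A second swing-arm hanger is going up on the key shelf and its D-shaped chrome post needs its spacer first. Take the tall wooden collar (not the thin one of the same outline), turn it so that its flat side faces the same way as the flat of the post, and drop it over the post until it sits fully down on the shelf board; let go of it and leave the thin collar where it lies.

Things in the scene. Friction and masses are not known exactly. Their poses are not given: they have to be found in the camera images.
- tall_collar_mid (a point): Centre, half-way up, of the tall collar: loose dark ash D-shaped block, 40 mm high, 75 g, upright on the table (z up), D-bore right through. Outside: flat face at its x = -20 mm, round back to x = +22; parallel sides y = +-30 mm from x = -20 to +6 (grip across these from above). Bore: flat at x = -11, 44 mm wide, round back radius 22 about x = -8.
- post_foot (a point): Foot of the fixed chrome D-post, on the key shelf's board (25 mm above table), z up. Post 52 mm high; flat at its x = -8 mm, round back radius 18 about x = -8 (36 wide); straight for 22 mm, then tapers to 0.45 size at the top. Seated: collar's underside on the board, its centre straight above this point, x axes alike (flat to flat; 3 mm play); does not fit turned 90 or 180 degrees.
- thin_collar_mid (a point): Centre, half-way up, of the thin collar: loose, same wood, outline, bore and axes as the tall one, but only 18 mm high. To be left where it lies.
Not all that is in view belongs to the job. What is shaped like the part that bears tall_collar_mid but pink or red is not meant.

How it is judged (in metres and radians):
At the end, for the whole second after the job is handed in: The tall collar is over the post, released, upright (within 7 degrees), its centre within 12 mm of the post's axis point and 15 to 25 mm above the board (resting on it), flat to flat within 20 degrees; the thin collar is within 30 mm of where it began (horizontal distance between tall_collar_mid and post_foot below 0.012 m and z of tall_collar_mid in the frame of post_foot between 0.015 and 0.025 m and angle between the x axis of tall_collar_mid and the x axis of post_foot, either way round below 0.35 rad and angle between tall_collar_mid's own z axis and vertical below 0.12 rad and distance of thin_collar_mid from where it was at the start of the episode below 0.03 m); the robot touches nothing.
It fails at once if the thin collar is shifted by more than 30 mm (distance of thin_collar_mid from where it was at the start of the episode above 0.03 m).
It also fails if it takes over 38 s, if anything falls off the work surface, if the arm or the gripper's body presses on something with over 40 N, if the wrist force passes 120 N, or if a joint passes its speed limit or range.

### The arm

A 6-joint arm with a two-finger parallel gripper is mounted at the origin on the work surface. World frame = base frame: x ahead of the robot, y to its left, z up, the work surface at z = 0. Lengths are in mm, angles in rad, forces in N, time in s.
With the tool pointing down it reaches from about 400 to 925 mm from the base axis. Payload 12.5 kg.
Tool frame: the origin (TCP) lies midway between the tips of the shut fingers; the grasp point (between the pads) lies 19 mm behind it; z points along the fingers, y is the direction in which the jaws open and shut (so a half turn about z gives the same grasp; the last joint's range is limited). The gripper opens to 95 mm and grips with 3 to 60 N. Pads are 20 mm wide; open, the fingers measure 119 mm over their backs; the gripper's body (75 mm by 180 mm) begins 59 mm behind the grasp point.
Start: joints at [-1.339, 0.491, 1.559, -0, 1.092, -0.106], TCP at [207.156, -589.689, 214.661] pointing down, gripper open.
Joint ranges: [-3.1, 3.1], [-0.84, 2.19], [0.05, 2.79], [-1.13, 4.28], [0.06, 2.93], [-2.69, 2.69]. Speed limits (rad/s): [2.22, 2.22, 2.79, 3.14, 3.14, 3.14].

### API

Orientations are given as [roll, pitch, yaw] about the fixed x, y, z axes, in that order (R = Rz(yaw) Ry(pitch) Rx(roll)).
In Python, from cell import * gives the robot as it stands. The module is installed in compiled form; this text tells all that it offers.
- The arm moves only by the tool carry_out, never from a script. Its argument "moves" is a list of rows, each an object of numbers: "dx", "dy", "dz": the shift along the tool's x, y, z in m; "twist": the turn about the tool's z in degrees. A call has 1 to 5 rows; each row is the pose to reach, as a shift and turn from the pose commanded when the call began, along the tool's axes at that moment; what a row does not reach only later rows make up. A row lasts 1/10 s, in which the tool goes at most 50 mm and 8.59 degrees, less where a joint would pass 70% of its speed; a pose out of reach is approached as far as the arm can. A call with a gripper value outside its range is refused whole. "grip" is the finger opening in m, from 0 to 0.0951, set as the call begins (left out, the last holds). The fingers move at their own pace and stop on an object; the grip force is fixed at half the most. Time passes only in rows, so rows that repeat a pose let the fingers close. It gives the time, the measured TCP pose, the force and the opening at its end, in the units of the state.
- state(): the state, without advancing time (a new reading comes with each control period).
- read_camera(name): name is "scene" or "side" or "wrist"; returns (picture, depth): 480x640x3 uint8, red, green, blue; 480x640 float32, mm along the optical axis (not along the pixel's ray), 0 where there is no reading.
- camera_info(name): a dict with "mtx" (3x3 intrinsics, pixels), "dist_coeffs" ([k1, k2, p1, p2, k3] as OpenCV has them; the pictures are not rectified), "R" (3x3) and "t" (3): a world point X has camera coordinates R X + t. Camera axes: x right, y down, z forward; pixel columns grow to the right and rows downward; lengths in mm; the calibration is good to about 2 mm. A picture is of the moment at which its call begins: read the wrist's pose just before it. camera_info takes no time and is no camera call; for the wrist camera it gives the pose at the moment of the call.
- job_done(): hands the job in, once; it reports no verdict.
The state is a dict: "t": time; "joints": joint angles; "qvel": joint speeds; "tau": joint torques, N m; "eef_pos": TCP position; "tcp_rot": TCP orientation; "ft_force": force on the tool from outside, world axes, zero at the start; "moment": the same for the moment, N m; "opening": opening from 0.0 (shut) to 1.0 (fully open).
Only numpy, scipy, OpenCV 4.12 (cv2) and the standard library are available. Lean on these libraries where they do the work, as an engineer would, in place of code of your own. Each camera call takes 0.05 s, during which the arm holds its last target. There are 200 camera calls.

## Working session

There is one attempt and no reset: what is moved stays moved. The work goes in short steps, Python scripts to look and compute and a tool call to move; the robot and the scene stay as the last step left them, time stands still between calls to the robot, and variables do not carry over. Pictures are saved under pics/ and viewed, about 8 in all and at most 12, crops included, and the job is handed in when it is done.

Besides the shell and the picture viewer there is one more tool, called after ">>>" as name([rows], argument=value, ...), one row to a line, values as JSON. carry_out: Moves the arm, as the interface text tells. Its arguments: {"type":"object","properties":{"moves":{"type":"array","items":{"type":"object","properties":{"dx":{"type":"number"},"dy":{"type":"number"},"dz":{"type":"number"},"twist":{"type":"number"}}}},"grip":{"type":"number"}},"required":["moves"]}

```bash
mkdir -p pics
cat > h.py <<'E'
from cell import *
import numpy as np, cv2
def grab(n,name):
    info=camera_info(n); p,d=read_camera(n); np.savez(f'pics/{name}.npz',p=p,d=d,**{k:np.array(info[k]) for k in('mtx','dist_coeffs','R','t')})
    return p,d,info
def load(name): 
    z=np.load(f'pics/{name}.npz'); return z['p'],z['d'],z
def rays(i,px):
    u=cv2.undistortPoints(np.array(px,float).reshape(-1,1,2),np.array(i['mtx']),np.array(i['dist_coeffs'])).reshape(-1,2)
    return np.c_[u,np.ones(len(u))]
def onplane(i,px,z):
    R=np.array(i['R']);t=np.array(i['t']).ravel();C=-R.T@t;D=rays(i,px)@R
    return C+D*((z-C[2])/D[:,2])[:,None]
def cloud(i,d):
    v,u=np.nonzero(d>0);r=rays(i,np.c_[u,v])*d[v,u][:,None]
    X=(r-np.array(i['t']).ravel())@np.array(i['R']);return X,u,v
E
python3 - <<'E'
from h import *
for n in('scene','side','wrist'):
    p,d,i=grab(n,n+'0'); cv2.imwrite(f'pics/{n}0.png',p[...,::-1]); print(n,(-np.array(i['R']).T@np.array(i['t']).ravel()).round(),(d>0).mean())
print(state())
E
```

```text
scene [1308. -126.  552.] 0.996044921875
side [ 357. -471.  656.] 0.9959895833333333
wrist [ 275. -565.  383.] 0.9957584635416666
{'t': 0.15, 'joints': array([-1.33856478e+00,  4.91384591e-01,  1.55925886e+00, -9.77574707e-06,
        1.09169640e+00, -1.05608259e-01]), 'qvel': array([-2.68239287e-04, -1.11458097e-03, -9.99242499e-05, -1.18088770e-03,
        9.48990638e-05, -1.68152921e-04]), 'tau': array([ 1.29818982e-03, -6.12898922e+01, -2.58277398e+01,  6.92751026e-02,
        4.73744539e-02, -7.22082950e-05]), 'eef_pos': array([ 207.13535399, -589.51713418,  214.2360961 ]), 'tcp_rot': array([-3.14084870e+00, -7.01407731e-05,  3.37844286e-01]), 'ft_force': array([-0.71189616,  0.2295541 , -0.27438061]), 'moment': array([ 0.01657149, -0.02153823, -0.0384753 ]), 'opening': 0.9997751030511934}
```

View pics/scene0.png

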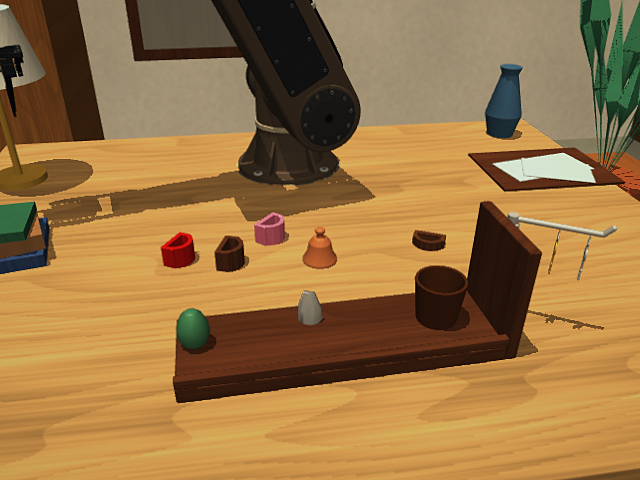

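View pics/side0.png

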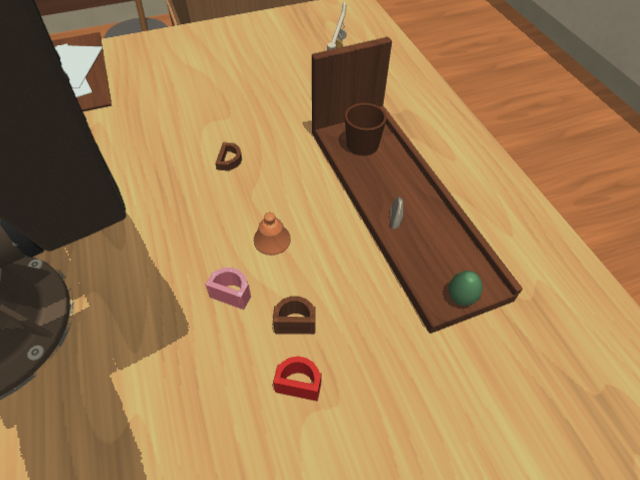

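The first pictures show four D-blocks that could be confused:
- **Dark tall collar:** scene (230,253), side (294,315)
- **Red:** scene (178,250), side (298,378)
- **Pink:** scene (270,229), side (228,287)
- **Dark thin collar:** scene (429,240), side (229,156)

The dark tall one fits the description. The post is at scene (310,307), side (397,213). The pot (440,297), the green egg (193,329) and the bell are only obstacles.

Run:
```python
from h import *
p,d,i=load('side0'); X,u,v=cloud(i,d)
def box(n,u0,u1,v0,v1,zl,zh):
    m=(u>=u0)&(u<u1)&(v>=v0)&(v<v1)&(X[:,2]>zl)&(X[:,2]<zh); Y=X[m]
    r=cv2.minAreaRect(Y[:,:2].astype(np.float32)); print(n,m.sum(),'zmax',X[(u>=u0)&(u<u1)&(v>=v0)&(v<v1),2].max().round(1),'rect',np.round(r[0],1),np.round(r[1],1),round(r[2],1)); return Y
T=box('tall',265,325,285,340,37,50)
box('thin',205,250,135,180,15,25)
box('red',265,330,345,405,37,50); box('pink',200,255,260,312,37,50); box('bell',245,300,205,260,10,200)
P=box('post',380,412,185,235,60,120);box('post low',380,412,185,235,32,55)
box('egg',440,490,265,310,35,200);box('pot',335,395,95,155,40,200);box('board',405,430,210,300,15,35);box('wall',300,400,30,130,100,300)
print(P.min(0).round(),P.max(0).round())
c=lambda n,im,u0,u1,v0,v1:cv2.resize(im[v0:v1,u0:u1,::-1],None,fx=5,fy=5,interpolation=cv2.INTER_CUBIC)
q=load('scene0')[0]
a=c('',p,250,330,270,350);b=c('',p,360,440,170,250)
cv2.imwrite('pics/crop1.png',np.hstack([a,b]))
```

```text
tall 621 zmax 44.1 rect [ 442.5 -148.3] [43.3 59.9] 69.4
thin 284 zmax 21.6 rect [432.5 221. ] [61.2 42.5] 63.0
red 772 zmax 43.9 rect [ 418.6 -238.8] [42.5 60.2] 58.8
pink 562 zmax 43.9 rect [365.9 -68.5] [44.2 61.3] 49.6
bell 921 zmax 69.8 rect [450.8   1.6] [44.1 57.4] 77.8
post 123 zmax 79.1 rect [655.9 -40.1] [26.4 11.9] 67.5
post low 144 zmax 79.1 rect [656.7 -40. ] [37.8 18. ] 66.2
egg 932 zmax 87.0 rect [ 681.3 -207.4] [38.8 45.3] 26.5
pot 2328 zmax 97.5 rect [697.8 172.8] [117.4 118.6] 1.1
board 2187 zmax 29.2 rect [ 662.9 -106.8] [178.9  41. ] 63.2
wall 3654 zmax 183.3 rect [678.5 287.9] [151.5 127.2] 2.1
[646. -51.  60.] [662. -26.  79.]
```

View pics/crop1.png

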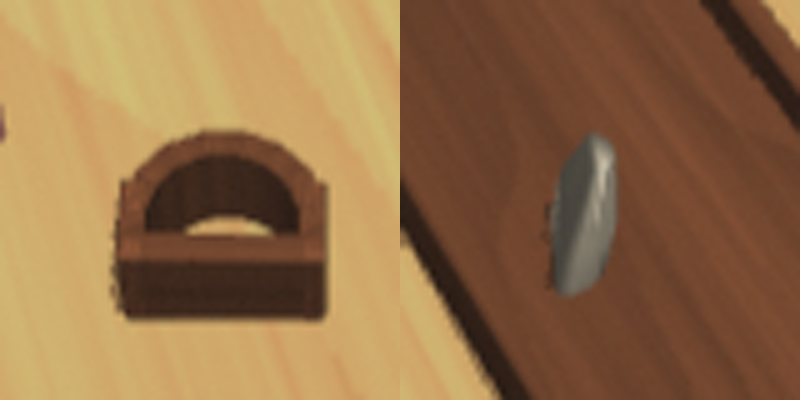

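The crop shows the dark collar (left) with its flat toward the side camera, so collar +x points to about 69° world. The post (right) shows its flat edge-on. I'll move so the wrist camera can see both from above.

>>> carry_out([
  {"dx":0.441,"dy":-0.296,"twist":-50},
  {"dx":0.441,"dy":-0.296,"twist":-50},
  {"dx":0.441,"dy":-0.296,"twist":-50},
  {"dx":0.441,"dy":-0.296,"twist":-50},
  {"dx":0.441,"dy":-0.296,"twist":-50},
], grip=0.095)

```text
schema error: expected keys dx, dy, dz, twist
```

>>> carry_out([
  {"dx":0.441,"dy":-0.296,"dz":0,"twist":-50},
  {"dx":0.441,"dy":-0.296,"dz":0,"twist":-50},
  {"dx":0.441,"dy":-0.296,"dz":0,"twist":-50},
  {"dx":0.441,"dy":-0.296,"dz":0,"twist":-50},
  {"dx":0.441,"dy":-0.296,"dz":0,"twist":-50},
], grip=0.095)

```text
t: 0.65
eef_pos: [357.6, -387.7, 214.6]
tcp_rot: [-3.142, -0.0, 1.094]
ft_force: [0.9, -0.0, -0.8]
opening: 0.995
```

>>> carry_out([
  {"dx":0.05,"dy":0.008,"dz":0,"twist":-7},
  {"dx":0.1,"dy":0.016,"dz":0,"twist":-7},
  {"dx":0.15,"dy":0.025,"dz":0,"twist":-7},
  {"dx":0.2,"dy":0.033,"dz":0,"twist":-7},
  {"dx":0.246,"dy":0.041,"dz":0,"twist":-7},
])

```text
t: 1.15
eef_pos: [508.3, -188.7, 214.7]
tcp_rot: [3.142, 0.0, 1.21]
ft_force: [1.6, -1.3, 0.2]
opening: 1.002
```

Run:
```python
from h import *
print({k:np.round(state()[k],4) for k in('t','eef_pos','tcp_rot','joints','qvel')})
read_camera('wrist');read_camera('wrist')
p,d,i=grab('wrist','w1'); cv2.imwrite('pics/w1.png',p[...,::-1])
print({k:np.round(state()[k],4) for k in('t','eef_pos','tcp_rot')}, (-np.array(i['R']).T@np.array(i['t']).ravel()).round())
```

```text
{'t': np.float64(1.15), 'eef_pos': array([ 508.2993, -188.6827,  214.6544]), 'tcp_rot': array([3.1415e+00, 1.0000e-04, 1.2100e+00]), 'joints': array([-4.7720e-01,  3.7360e-01,  1.7624e+00, -1.0000e-04,  1.0055e+00,
       -1.1640e-01]), 'qvel': array([ 0.9166,  0.183 , -0.3025,  0.0015,  0.1129,  0.9108])}
{'t': np.float64(1.3), 'eef_pos': array([ 508.4763, -188.3234,  214.3715]), 'tcp_rot': array([-3.1413e+00, -1.0000e-04,  1.2143e+00])} [ 534. -118.  384.]
```

View pics/w1.png

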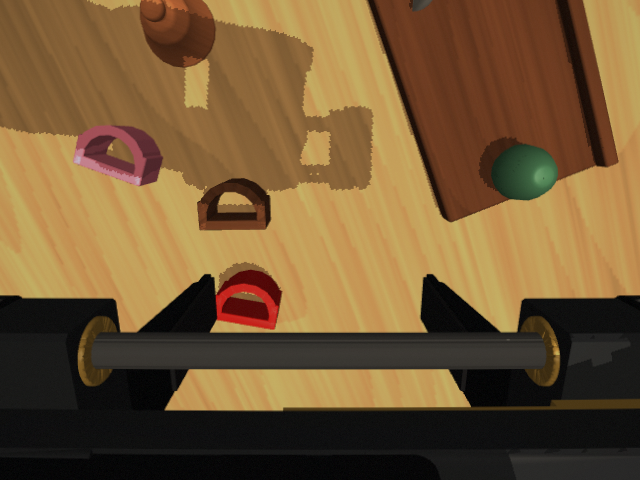

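The wrist view shows the dark tall collar at (234,205) with its flat toward the gripper, and the post is only just cut by the top edge at (420,3). I'll measure the collar here, then move on to see the post.

```bash
cat >> h.py <<'E'
def patch(name,u0,u1,v0,v1,zl,zh):
    p,d,i=load(name); X,u,v=cloud(i,d)
    b=(u>=u0)&(u<u1)&(v>=v0)&(v<v1); m=b&(X[:,2]>zl)&(X[:,2]<zh)
    r=cv2.minAreaRect(X[m,:2].astype(np.float32)); print(name,m.sum(),'zmed',np.median(X[m,2]).round(1),'rect',np.round(r[0],1),np.round(r[1],1),round(r[2],1)); return X[m]
E
python3 - <<'E'
from h import *
T=patch('w1',190,278,172,238,36,48)
X=patch('w1',280,420,230,260,-10,10)
patch('w1',430,470,100,150,10,40)
E
```

```text
w1 1663 zmed 39.0 rect [ 441.6 -147.7] [41.7 60.2] 70.1
w1 4189 zmed -1.0 rect [ 527.5 -228.3] [ 31.3 141.3] 69.5
w1 1991 zmed 23.9 rect [ 645.6 -149.1] [42.7 35.9] 72.3
```

>>> carry_out([
  {"dx":0.04,"dy":0.02,"dz":0,"twist":0},
  {"dx":0.08,"dy":0.04,"dz":0,"twist":0},
  {"dx":0.1,"dy":0.06,"dz":0,"twist":0},
  {"dx":0.1,"dy":0.06,"dz":0,"twist":0},
])

```text
t: 1.7
eef_pos: [600.5, -117.8, 214.0]
tcp_rot: [3.141, -0.0, 1.211]
ft_force: [-0.1, 0.3, -0.4]
opening: 1.004
```

Run:
```python
from h import *
read_camera('wrist')
p,d,i=grab('wrist','w2'); cv2.imwrite('pics/w2.png',p[...,::-1])
print({k:np.round(state()[k],4) for k in('t','eef_pos','tcp_rot')})
X,u,v=cloud(i,d)
Q=np.array([656,-40,50.]); c,_=cv2.projectPoints(Q.reshape(1,3),cv2.Rodrigues(np.array(i['R']))[0],np.array(i['t'],float),np.array(i['mtx']),np.array(i['dist_coeffs'])); c=c.ravel().astype(int);print(c)
a=p[max(c[1]-60,0):c[1]+60,max(c[0]-60,0):c[0]+60,::-1]
cv2.imwrite('pics/post.png',cv2.resize(a,None,fx=4,fy=4,interpolation=cv2.INTER_CUBIC))
m=(np.hypot(X[:,0]-656,X[:,1]+40)<45)
for lo,hi in((33,44),(44,52),(52,64),(64,74),(74,84)):
    Y=X[m&(X[:,2]>lo)&(X[:,2]<hi)]; r=cv2.minAreaRect(Y[:,:2].astype(np.float32)); print(lo,hi,len(Y),np.round(r[0],1),np.round(r[1],1),round(r[2],1))
print('board z',np.median(X[m&(X[:,2]>10)&(X[:,2]<35),2]))
```

```text
{'t': np.float64(1.8), 'eef_pos': array([ 598.2598, -119.0249,  214.0664]), 'tcp_rot': array([-3.1405e+00,  4.0000e-04,  1.2098e+00])}
[351 108]
33 44 31 [647.9 -35.2] [35.7  0.3] 67.6
44 52 144 [656.  -38.2] [35.3 17.3] 66.7
52 64 260 [656.  -38.5] [31.7 15.9] 67.5
64 74 187 [655.9 -38.6] [23.2 11.8] 66.8
74 84 224 [656.  -38.4] [16.9  8.5] 66.9
board z 23.964142790976826
```

View pics/post.png

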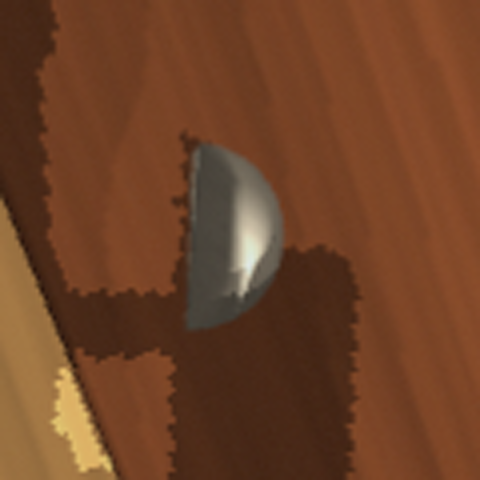

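The post's flat faces left in the image and its round back faces right. The depth slices give a post centre of (655.2, -38.2) with x axis at about -23°. Board z reads 24 and the flat's width 35.5, which fits the given sizes. The collar is at (441.3, -148.7), yaw 69.5–70°, with top z 39 and rect 41.7×60, which also fits. I'll now go above it.

>>> carry_out([
  {"dx":-0.025,"dy":-0.035,"dz":0.02,"twist":0},
  {"dx":-0.05,"dy":-0.07,"dz":0.04,"twist":0},
  {"dx":-0.075,"dy":-0.11,"dz":0.07,"twist":0},
  {"dx":-0.089,"dy":-0.136,"dz":0.1,"twist":0},
  {"dx":-0.089,"dy":-0.136,"dz":0.1,"twist":0},
], grip=0.08)

```text
t: 2.3
eef_pos: [433.8, -153.4, 112.2]
tcp_rot: [-3.134, -0.001, 1.207]
ft_force: [-0.2, -0.4, -0.1]
opening: 0.841
```

Run:
```python
from h import *
read_camera('wrist')
p,d,i=grab('wrist','w3')
print({k:np.round(state()[k],4) for k in('t','eef_pos','tcp_rot','opening')})
X,u,v=cloud(i,d)
m=(np.hypot(X[:,0]-441,X[:,1]+149)<45)&(X[:,2]>35)&(X[:,2]<44)
r=cv2.minAreaRect(X[m,:2].astype(np.float32)); print(m.sum(),r)
cv2.imwrite('pics/w3.png',p[...,::-1])
```

```text
{'t': np.float64(2.4), 'eef_pos': array([ 439.2781, -154.5679,  114.869 ]), 'tcp_rot': array([-3.1412e+00,  1.0000e-04,  1.2073e+00]), 'opening': np.float64(0.8384)}
3149 ((441.5042419433594, -147.46255493164062), (42.177490234375, 60.27100372314453), 70.1755599975586)
```

View pics/w3.png

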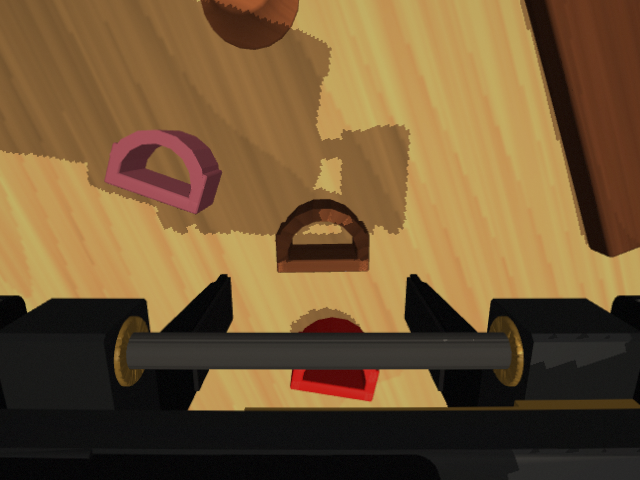

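The collar sits centred between the fingers in view (322,236), with yaw 70.2° against a tool yaw of 69.3°. I'll descend and close.

>>> carry_out([
  {"dx":0,"dy":0,"dz":0.04,"twist":0},
  {"dx":0,"dy":0,"dz":0.075,"twist":0},
  {"dx":0,"dy":0,"dz":0.1,"twist":0},
  {"dx":0,"dy":0,"dz":0.108,"twist":0},
  {"dx":0,"dy":0,"dz":0.108,"twist":0},
])

```text
t: 2.9
eef_pos: [440.7, -153.8, 6.5]
tcp_rot: [-3.141, 0.0, 1.21]
ft_force: [-0.4, -0.2, -0.1]
opening: 0.839
```

>>> carry_out([
  {"dx":0,"dy":0,"dz":0,"twist":0},
  {"dx":0,"dy":0,"dz":0,"twist":0},
  {"dx":0,"dy":0,"dz":0,"twist":0},
  {"dx":0,"dy":0,"dz":0,"twist":0},
  {"dx":0,"dy":0,"dz":0,"twist":0},
], grip=0.045)

```text
t: 3.4
eef_pos: [440.6, -153.7, 7.6]
tcp_rot: [3.14, 0.0, 1.21]
ft_force: [-0.0, -0.8, 10.2]
opening: 0.632
```

Opening 0.632 ≈ 60 mm, so it's gripped across the parallel sides. I'll lift.

>>> carry_out([
  {"dx":0,"dy":0,"dz":-0.01,"twist":0},
  {"dx":0,"dy":0,"dz":-0.035,"twist":0},
  {"dx":0,"dy":0,"dz":-0.07,"twist":0},
  {"dx":0,"dy":0,"dz":-0.1,"twist":0},
  {"dx":0,"dy":0,"dz":-0.12,"twist":0},
])

```text
t: 3.9
eef_pos: [440.4, -153.6, 129.4]
tcp_rot: [3.139, 0.0, 1.21]
ft_force: [0.2, -0.3, -0.7]
opening: 0.629
```

```bash
cat > inhand.py <<'E'
from h import *
import sys
n=sys.argv[1]
read_camera('wrist'); read_camera('wrist'); s=state(); p,d,i=grab('wrist',n)
print({k:np.round(s[k],4) for k in('t','eef_pos','tcp_rot','opening','ft_force')})
y=s['tcp_rot'][2]; tx=np.array([np.cos(y),np.sin(y)]); ty=np.array([np.sin(y),-np.cos(y)])
X,u,v=cloud(i,d); L=X-s['eef_pos']; lx=L[:,:2]@tx; ly=L[:,:2]@ty
m=(lx>-25)&(lx<35)&(abs(ly)<29)&(L[:,2]>15)&(L[:,2]<50)   # visible collar top, above TCP
print(m.sum(),'top z rel TCP',np.median(L[m,2]),'x',np.percentile(lx[m],[.5,99.5]),'y',ly[m].min(),ly[m].max())
A=np.c_[lx[m],ly[m],np.ones(m.sum())]; print('tilt',np.linalg.lstsq(A,L[m,2],rcond=None)[0])
cv2.imwrite(f'pics/{n}.png',p[...,::-1])
E
python3 inhand.py w4
```

```text
{'t': np.float64(4.0), 'eef_pos': array([ 441.0292, -153.9015,  129.5821]), 'tcp_rot': array([3.1364e+00, 7.0000e-04, 1.2100e+00]), 'opening': np.float64(0.6319), 'ft_force': array([ 0.5104,  0.1815, -0.6625])}
6551 top z rel TCP 30.971671555894005 x [-6.59160273 27.25568715] y -28.991156415347426 28.99367821786384
tilt [1.41618803e-01 1.12265862e-02 2.59396228e+01]
```

View pics/w4.png

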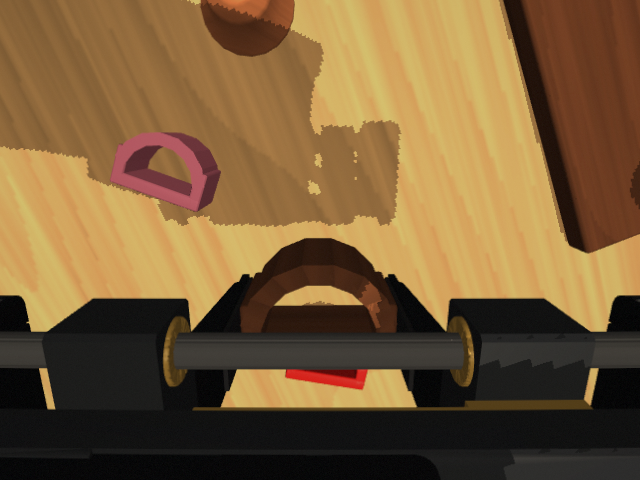

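The collar is held straight, with its round back toward the camera and its back edge at tool x 27, so the collar centre is about 5 mm ahead of the TCP. Next I'll carry it to above the post, turning by +92° tool twist.

>>> carry_out([
  {"dx":0.035,"dy":0.029,"dz":0,"twist":8},
  {"dx":0.07,"dy":0.059,"dz":0,"twist":16},
  {"dx":0.107,"dy":0.09,"dz":0,"twist":24},
  {"dx":0.145,"dy":0.122,"dz":0,"twist":32},
  {"dx":0.184,"dy":0.154,"dz":0,"twist":40},
])

```text
t: 4.55
eef_pos: [649.8, -34.7, 125.1]
tcp_rot: [-3.14, 0.002, 0.506]
ft_force: [-0.7, -0.7, -0.6]
opening: 0.629
```

>>> carry_out([
  {"dx":0,"dy":0,"dz":0,"twist":8},
  {"dx":0,"dy":0,"dz":0,"twist":16},
  {"dx":0,"dy":0,"dz":0,"twist":24},
  {"dx":0,"dy":0,"dz":0,"twist":32},
  {"dx":0,"dy":0,"dz":0,"twist":40},
])

```text
t: 5.05
eef_pos: [648.2, -35.8, 124.9]
tcp_rot: [3.141, 0.002, -0.192]
ft_force: [1.3, 0.0, -0.8]
opening: 0.631
```

>>> carry_out([
  {"dx":0,"dy":0,"dz":0,"twist":7},
  {"dx":0,"dy":0,"dz":0,"twist":12.3},
  {"dx":0,"dy":0,"dz":0,"twist":12.3},
  {"dx":0,"dy":0,"dz":0,"twist":12.3},
])

```text
t: 5.45
eef_pos: [648.5, -35.9, 125.6]
tcp_rot: [3.141, 0.001, -0.398]
ft_force: [-0.5, -0.6, -0.5]
opening: 0.632
```

```bash
python3 inhand.py w5
python3 - <<'E'
from h import *
p,d,i=load('w5'); X,u,v=cloud(i,d)
m=(np.hypot(X[:,0]-656,X[:,1]+38)<30)
for lo,hi in((33,44),(44,52),(52,64),(64,74),(74,84)):
    Y=X[m&(X[:,2]>lo)&(X[:,2]<hi)]
    if len(Y)>5: r=cv2.minAreaRect(Y[:,:2].astype(np.float32)); print(lo,hi,len(Y),np.round(r[0],1),np.round(r[1],1),round(r[2],1))
q,dq,j=grab('side','s5')
a=lambda im:cv2.resize(im[...,::-1],(400,400),interpolation=cv2.INTER_CUBIC)
cv2.imwrite('pics/w5c.png',np.hstack([a(p[180:420,200:440]),a(q[100:300,300:500])]))
E
```

```text
{'t': np.float64(5.55), 'eef_pos': array([648.6174, -35.9551, 126.0635]), 'tcp_rot': array([ 3.1413e+00,  8.0000e-04, -3.9890e-01]), 'opening': np.float64(0.6295), 'ft_force': array([ 0.1647,  0.3304, -0.5683])}
6517 top z rel TCP 30.941108318186764 x [-7.59903046 26.23997729] y -28.98441432770414 28.992584547654875
tilt [1.49754048e-01 5.43442321e-04 2.59272612e+01]
33 44 161 [658.3 -40.1] [34.2 12.8] 66.2
44 52 245 [658.7 -39.7] [33.8 12.6] 68.1
52 64 285 [659.3 -40. ] [27.8  8.5] 67.4
64 74 28 [661.  -41.1] [9.  1.3] 67.3
```

View pics/w5c.png

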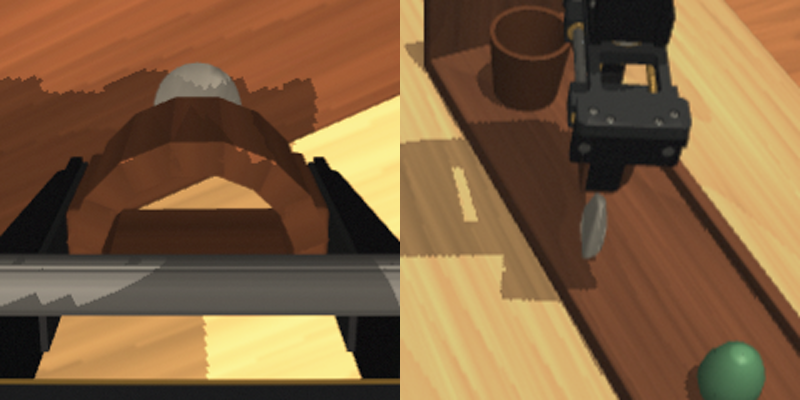

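The collar is above the post, with the post's round back showing behind the collar's round back, so the two match. The back edge seen from here puts the post at (655.0, -38.7), which agrees with the earlier fix. That leaves a shift of about 2 mm in tool x. I'll go down over the taper.

>>> carry_out([
  {"dx":0.002,"dy":0,"dz":0.02,"twist":0},
  {"dx":0.002,"dy":0,"dz":0.035,"twist":0},
  {"dx":0.002,"dy":0,"dz":0.05,"twist":0},
  {"dx":0.002,"dy":0,"dz":0.06,"twist":0},
  {"dx":0.002,"dy":0,"dz":0.065,"twist":0},
])

```text
t: 6.15
eef_pos: [650.3, -36.7, 60.3]
tcp_rot: [3.141, 0.001, -0.401]
ft_force: [0.3, -0.4, -0.1]
opening: 0.633
```

>>> carry_out([
  {"dx":0,"dy":0,"dz":0.003,"twist":0},
  {"dx":0,"dy":0,"dz":0.006,"twist":0},
  {"dx":0,"dy":0,"dz":0.009,"twist":0},
  {"dx":0,"dy":0,"dz":0.009,"twist":0},
])

```text
t: 6.55
eef_pos: [650.7, -36.7, 52.6]
tcp_rot: [3.142, -0.0, -0.401]
ft_force: [-0.2, -0.5, -0.4]
opening: 0.628
```

No contact so far. I'll carry on to the board.

>>> carry_out([
  {"dx":0,"dy":0,"dz":0.004,"twist":0},
  {"dx":0,"dy":0,"dz":0.008,"twist":0},
  {"dx":0,"dy":0,"dz":0.012,"twist":0},
  {"dx":0,"dy":0,"dz":0.015,"twist":0},
  {"dx":0,"dy":0,"dz":0.015,"twist":0},
])

```text
t: 7.05
eef_pos: [650.4, -36.7, 37.0]
tcp_rot: [3.141, 0.001, -0.401]
ft_force: [-1.1, 0.8, -0.9]
opening: 0.627
```

>>> carry_out([
  {"dx":0,"dy":0,"dz":0.001,"twist":0},
  {"dx":0,"dy":0,"dz":0.002,"twist":0},
  {"dx":0,"dy":0,"dz":0.003,"twist":0},
  {"dx":0,"dy":0,"dz":0.004,"twist":0},
  {"dx":0,"dy":0,"dz":0.004,"twist":0},
])

```text
t: 7.55
eef_pos: [650.6, -36.7, 33.5]
tcp_rot: [3.141, 0.0, -0.401]
ft_force: [0.5, 0.7, -0.1]
opening: 0.628
```

>>> carry_out([
  {"dx":0,"dy":0,"dz":0.0005,"twist":0},
  {"dx":0,"dy":0,"dz":0.001,"twist":0},
  {"dx":0,"dy":0,"dz":0.0015,"twist":0},
])

```text
t: 7.85
eef_pos: [650.7, -36.8, 32.6]
tcp_rot: [3.142, -0.0, -0.401]
ft_force: [-2.6, 0.6, 10.0]
opening: 0.631
```

>>> carry_out([
  {"dx":0,"dy":0,"dz":0,"twist":0},
  {"dx":0,"dy":0,"dz":0,"twist":0},
  {"dx":0,"dy":0,"dz":0,"twist":0},
  {"dx":0,"dy":0,"dz":0,"twist":0},
], grip=0.08)

```text
t: 8.25
eef_pos: [650.6, -36.8, 32.0]
tcp_rot: [3.141, 0.0, -0.401]
ft_force: [-1.4, -0.3, 0.3]
opening: 0.831
```

>>> carry_out([
  {"dx":0,"dy":0,"dz":-0.01,"twist":0},
  {"dx":0,"dy":0,"dz":-0.03,"twist":0},
  {"dx":0,"dy":0,"dz":-0.06,"twist":0},
  {"dx":0,"dy":0,"dz":-0.1,"twist":0},
  {"dx":0,"dy":0,"dz":-0.14,"twist":0},
])

```text
t: 8.75
eef_pos: [650.4, -36.7, 174.1]
tcp_rot: [3.141, 0.0, -0.401]
ft_force: [1.4, 0.2, -0.0]
opening: 0.841
```

>>> carry_out([
  {"dx":-0.045,"dy":0,"dz":-0.01,"twist":0},
  {"dx":-0.09,"dy":0,"dz":-0.02,"twist":0},
  {"dx":-0.1,"dy":0,"dz":-0.03,"twist":0},
  {"dx":-0.1,"dy":0,"dz":-0.03,"twist":0},
])

```text
t: 9.15
eef_pos: [558.3, 2.8, 204.5]
tcp_rot: [-3.141, -0.003, -0.4]
ft_force: [0.5, -0.2, 1.2]
opening: 0.841
```

Run:
```python
from h import *
read_camera('wrist');read_camera('wrist')
for n,f in(('wrist','w6'),('side','s6'),('scene','c6')):
    p,d,i=grab(n,f); X,u,v=cloud(i,d)
    for lab,c,lo,hi in(('tall',(655,-38),58,69),('thin',(432,221),14,26)):
        m=(np.hypot(X[:,0]-c[0],X[:,1]-c[1])<45)&(X[:,2]>lo)&(X[:,2]<hi)
        if m.sum()>20: r=cv2.minAreaRect(X[m,:2].astype(np.float32)); print(n,lab,m.sum(),np.median(X[m,2]),r)
print({k:np.round(state()[k],3) for k in('t','eef_pos','tcp_rot','opening','ft_force')})
w=load('w6')[0];s=load('s6')[0];c=load('c6')[0]
a=lambda im:cv2.resize(im[...,::-1],(400,300),interpolation=cv2.INTER_CUBIC)
cv2.imwrite('pics/fin.png',np.hstack([a(w),a(c[225:375,220:420])]))
```

```text
wrist tall 2821 63.860564600872905 ((655.3989868164062, -38.573455810546875), (60.14950180053711, 41.748756408691406), 67.16880798339844)
wrist thin 101 16.80933991366659 ((424.25872802734375, 200.00753784179688), (14.89683723449707, 10.325891494750977), 21.035593032836914)
side tall 559 65.32736544482329 ((655.8438720703125, -39.46250534057617), (62.71577835083008, 41.290313720703125), 67.30560302734375)
side thin 305 18.319181070147174 ((433.3039855957031, 221.4206085205078), (63.010223388671875, 42.15116500854492), 63.023929595947266)
scene tall 591 63.418712872375764 ((658.5289916992188, -37.126060485839844), (59.903228759765625, 44.4173583984375), 64.93196868896484)
scene thin 245 16.571176376321297 ((434.83984375, 223.79501342773438), (60.290348052978516, 45.54523468017578), 63.91471862792969)
{'t': np.float64(9.4), 'eef_pos': array([559.301,   1.836, 201.386]), 'tcp_rot': array([ 3.141e+00,  1.000e-03, -4.010e-01]), 'opening': np.float64(0.84), 'ft_force': array([-0.026, -0.563,  0.303])}
```

View pics/fin.png

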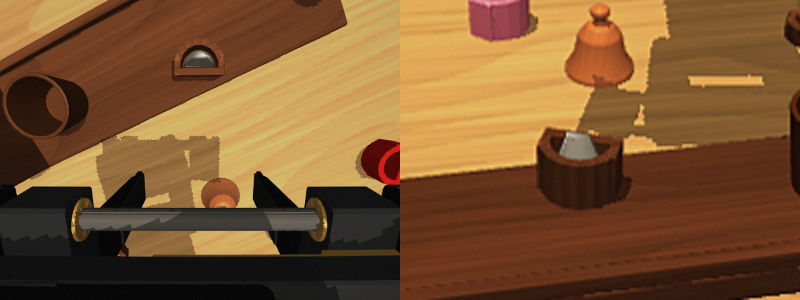

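The collar sits over the post with its top at z ≈ 64–65 (65 expected when seated). Its centre is within about 1 mm of the post and its yaw agrees to within 1°. The thin collar hasn't moved and the gripper is clear, so I'm handing in.

```bash
python3 -c "
from cell import *
print(job_done())"
```

```text
the job is handed in; nothing more can be done
None
```

The tall dark collar is seated over the D-post, flat to flat, and released. I handed the job in at about 9.4 s of the 38 s; `job_done()` reports no verdict. I gripped the collar across its parallel sides, turned it about 92°, and lowered it over the post. It first met resistance (about 10 N) at the height expected for the board.

| Check after release | Measured | Expected |
|---|---|---|
| Collar top height, wrist / side / scene camera | 63.9 / 65.3 / 63.4 mm | 65 mm when fully down |
| Collar centre from post axis, wrist and side cameras | about 1 mm | under 12 mm |
| Flat-to-flat angle, wrist and side cameras | about 1° | under 20° |
| Thin collar shift, side camera before and after | about 1 mm | under 30 mm |

- **Disagreement:** the scene camera, which is farther away, put the collar about 3 mm farther out in x and 2° off. It put the thin collar about 3 mm from the side camera's position. All of this is within tolerance.
- **Wrist view of the thin collar:** it was only partly in view after release, so I did not use that reading.
- **Refused call:** my first move call was refused for missing keys; nothing moved.

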